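# Cap a media bottle and vent it a quarter turn for the autoclave

## Task

The open wide-mouth bottle in the bench clamp goes to the autoclave next: take the larger of the two loose screw caps, put it on the bottle's neck and screw it on clockwise until it bottoms out on its stop, then back it off a quarter turn so that the bottle can vent. Finish while still holding the cap there in the gripper, level on its thread, and leave the small cap and everything else on the bench where it is.

Things in the scene. Friction and masses are not known exactly. Their poses are not given: they have to be found in the camera images.
- cap_center (a point): Centre of the larger loose cap: knurled blue plastic cylinder, 58 mm across, 42 mm high, standing mouth down on the bench; this point is on its axis 21 mm above its lower rim; z up. A raised rib (52 x 8 x 5 mm) crosses the closed top along its x axis. Looks and works the same after half a turn. May be let go and regripped on the thread; it stays put there.
- cap: The larger cap, origin at the centre of its lower rim, x along the rib. 40 g. Bore 48 mm wide, 35 mm deep. Two lugs (3.6 mm thick, reaching in to 20 mm from the axis), one under each end of the rib, 4 mm above the lower rim, run in the bottle's thread.
- neck_rim (a point): Centre of the open bottle's mouth at the rim, 157 mm above the bench, z up. y is along the line through the clamp's two jaws (long side of the base plate), x across it. The neck is 31 mm wide at the rim, tapers out to 37 mm 9 mm down, and 15 mm down begins a two-start right-hand thread 45 mm wide, falling 19 mm a turn (4.75 mm a quarter turn).
- collar (a point): Centre of the 52 mm collar below the thread, on its upper face, 35 mm below the rim; axes as neck_rim. The clear glass bottle (body 86 mm across) cannot move; its clamp has a dark base plate 84 x 160 mm and two jaws 52 mm high. Thread play: 1 mm up, 2 mm down, 1.5 mm sideways.
- bottomed (a point): Where the larger cap's centre is when bottomed: 13 mm below the rim, axes as neck_rim, rib along x, against a hard stop. The lugs enter the thread with the rib 160 to 180 degrees counter-clockwise of that from above (or half a turn more), cap centre 4 mm below the rim; set down otherwise they rest on the thread and clockwise turning leads them in. A quarter turn back, the rib is along y.
- small_cap_center (a point): Centre of the small loose screw cap, blue plastic, 40 mm in diameter and 30 mm high, half-way up (15 mm above the bench). It does not belong to this bottle: leave it.
- timer: Bench timer, grey-white, 70 x 62 x 20 mm, loose; origin at the centre of its underside. Bystander.
- tape: Roll of green label tape lying flat, 68 mm across, 19 mm high, loose; origin at the centre of its underside. Bystander.
- beaker: Small empty glass beaker, 58 mm across, 60 mm high, loose; origin at the centre of its underside. Bystander.
- tall_tin: Tan canister, 95 mm across, 121 mm high, loose; origin at the centre of its underside. Bystander.
- small_cap: The small cap itself (as above), origin at the centre of its lower rim.
Mind the look-alikes: they are no part of the job. What is shaped like the cap but orange is not meant.

How it is judged:
By the outcome, as a careful person would: the job done as asked, in the order asked, and still so for the second after the job is handed in, while the arm keeps its last pose, push and grip.
It also fails if it takes over 64 s, if anything falls off the work surface, if the arm or the gripper's body presses on something with over 40 N, if the wrist force passes 120 N, or if a joint passes its speed limit or range.

## Robot

A 6-joint arm with a two-finger parallel gripper is mounted at the origin on the work surface; the furniture and walls round the work are solid. World frame = base frame: x ahead of the robot, y to its left, z up, the work surface at z = 0. Lengths are in mm, angles in rad, forces in N, time in s.
With the tool pointing down it reaches from about 300 to 850 mm from the base axis. Payload 5.4 kg.
Tool frame: the origin (TCP) lies between the finger pads; the fingertips stand 22 mm ahead of it and the grasp point (between the pads) lies 3 mm ahead of it; x points along the fingers, y is the direction in which the jaws open and shut, and the axes are right-handed (so a half turn about x gives the same grasp; the last joint's range is limited). The gripper opens to 85 mm and grips with 20 to 120 N. Pads are 22 mm wide; open, the fingers measure 114 mm over their backs; the gripper's body (76 mm by 85 mm) begins 54 mm behind the grasp point. The pads swing forward as they close: fully open they stand 13 mm farther back than shut.
Start: joints at [-1.327, 0.158, 1.597, -0, 1.386, -0.21], TCP at [252.046, -516.797, 253.299] pointing down, gripper open.
Joint ranges: [-2.91, 2.91], [-0.94, 2.29], [0.18, 2.7], [-1.29, 4.43], [0.17, 2.64], [-3, 3]. Speed limits (rad/s): [2.57, 2.57, 3.14, 3.14, 3.14, 3.14].

## Interface

Orientations are given as a rotation vector (axis times angle).
In Python, from cell import arm gives the robot as it stands.
- The arm moves only by the tool drive_tool, never from a script. Its argument "moves" is a list of rows, each a list of 7 numbers: the shift along the tool's x, y, z in m, then the turn, a rotation vector about the tool's x, y, z in rad, then the finger opening in m, from 0 to 0.0854. In form: [[x, y, z, wx, wy, wz, jaw], ...]. A call has 1 to 20 rows; each row is the pose to reach, as a shift and turn from the pose commanded when the call began, along the tool's axes at that moment; what a row does not reach only later rows make up. A row lasts 1/10 s, in which the tool goes at most 50 mm and 8.59 degrees, less where a joint would pass 70% of its speed; a pose out of reach is approached as far as the arm can. A call with a gripper value outside its range is refused whole. The fingers move at their own pace and stop on an object; "squeeze" is the grip in N (left out, the last holds). Time passes only in rows, so rows that repeat a pose let the fingers close. It gives the time, the measured TCP pose, the force and the opening at its end, in the units of the state.
- arm.sense(): the state, without advancing time (a new reading comes with each control period).
- arm.snapshot(name): name is "scene" or "top" or "wrist"; returns the picture (480x640x3 uint8, red, green, blue); there is no depth.
- arm.camera_params(name): a dict with "fx", "fy", "cx", "cy" (pixels), "R" (3x3) and "t" (3): a world point X has camera coordinates R X + t. Camera axes: x right, y down, z forward; pixel columns grow to the right and rows downward; lengths in mm; the calibration is good to about 2 mm. A picture is of the moment at which its call begins: read the wrist's pose just before it. camera_params takes no time and is no camera call; for the wrist camera it gives the pose at the moment of the call.
- arm.close_job(): hands the job in, once; it reports no verdict.
The state is a dict: "clock": time; "q": joint angles; "joint_velocities": joint speeds; "joint_torque": joint torques, N m; "tool_pos": TCP position; "eef_rot": TCP orientation; "ft_force": force on the tool from outside, world axes, zero at the start; "wrist_torque": the same for the moment, N m; "opening": finger opening in mm.
Only numpy, scipy, OpenCV 4.12 (cv2) and the standard library are available. Lean on these libraries where they do the work, as an engineer would, in place of code of your own. Each camera call takes 0.05 s, during which the arm holds its last target.

## Working session

There is one attempt and no reset: what is moved stays moved. The work goes in short steps, Python scripts to look and compute and a tool call to move; the robot and the scene stay as the last step left them, time stands still between calls to the robot, and variables do not carry over. Pictures are saved under pics/ and viewed, and the job is handed in when it is done.

Besides the shell and the picture viewer there is one more tool, called after "Call:" as name(argument=value, ...) on one line, values as JSON. drive_tool: Moves the arm, as the interface text tells. Its arguments: {"type":"object","properties":{"moves":{"type":"array","items":{"type":"array","items":{"type":"number"}}},"squeeze":{"type":"number"}},"required":["moves"]}

```bash
ls; mkdir -p pics
python3 - <<'E'
from cell import arm
import cv2,numpy as np
s=arm.sense()
for k in s: print(k,np.round(s[k],4))
for n in ["scene","top","wrist"]:
    p=arm.camera_params(n); print(n,{k:np.round(v,4).tolist() for k,v in p.items()})
    cv2.imwrite(f"pics/{n}0.png",arm.snapshot(n)[:,:,::-1])
E
```

```text
pics
clock 0.0
q [-1.3271  0.1591  1.5983  0.      1.3862 -0.2101]
joint_velocities [ 0.0013 -0.0004  0.0004  0.0011  0.0033 -0.0026]
joint_torque [ 1.00000e-04 -3.96000e+01 -3.31429e+01 -2.00000e-04  8.40000e-03
  0.00000e+00]
tool_pos [ 251.9053 -516.2453  252.2921]
eef_rot [ 1.9702  0.4568 -1.9702]
ft_force [-0.0761 -0.0755  0.3073]
wrist_torque [ 0.0052 -0.0191 -0.0168]
opening 85.4162
scene {'fx': 527.6937, 'fy': 527.6937, 'cx': 324.6654, 'cy': 242.0729, 'R': [[0.8923, -0.4513, 0.0147], [-0.2395, -0.5006, -0.8319], [0.3828, 0.7387, -0.5547]], 't': [-410.3193, 171.034, 1560.103]}
top {'fx': 462.2722, 'fy': 462.2722, 'cx': 330.8742, 'cy': 239.6011, 'R': [[0.1127, -0.9936, 0.0045], [-0.9689, -0.1109, -0.2213], [0.2204, 0.0206, -0.9752]], 't': [-100.6188, 420.5806, 1297.9149]}
wrist {'fx': 398.7019, 'fy': 398.7019, 'cx': 322.9065, 'cy': 239.5337, 'R': [[0.4381, -0.8989, -0.0005], [-0.864, -0.4212, 0.2757], [-0.2481, -0.1203, -0.9612]], 't': [-575.0137, -34.7789, 378.6806]}
```

View pics/scene0.png

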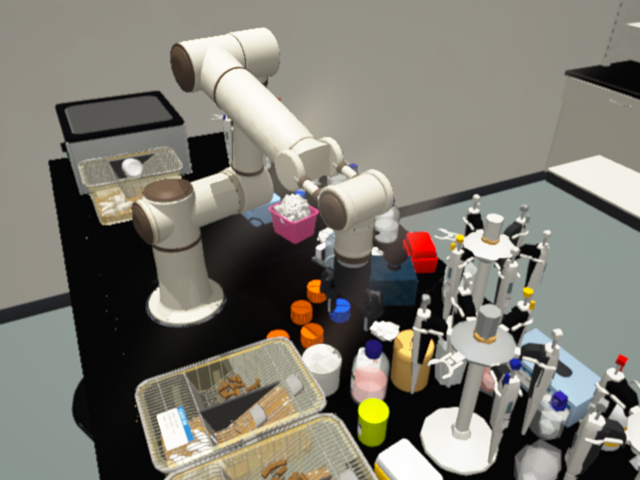

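View pics/top0.png

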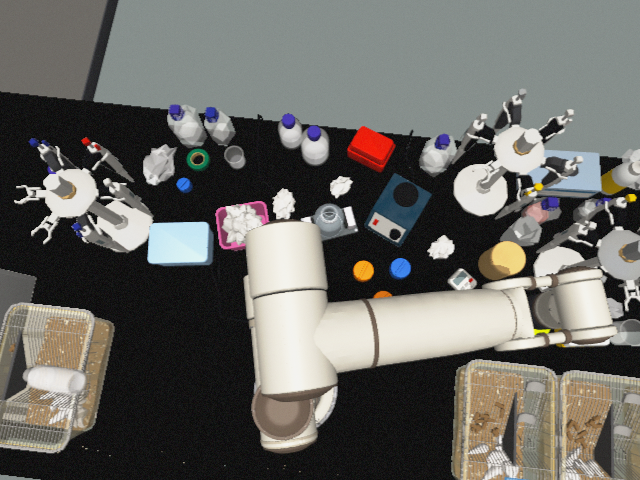

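View pics/wrist0.png

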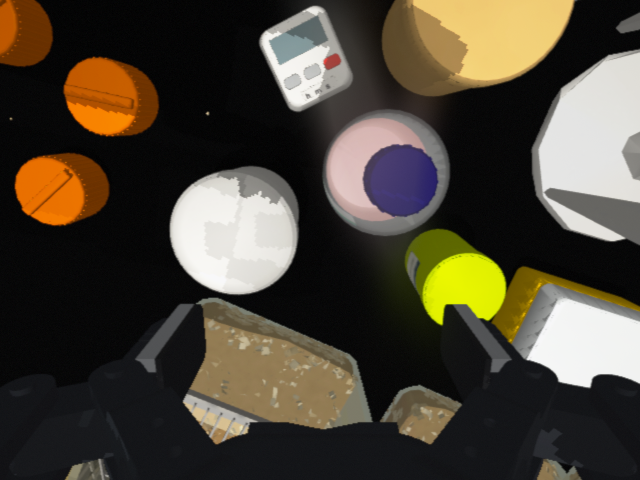

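The top view shows the large blue cap at about (400,268), the clamped bottle at about (329,217), and the small blue cap at about (184,185). Orange look-alikes are at (363,270) and (382,295). I'll enlarge the image and localize them.

```bash
cat > h.py <<'E'
from cell import arm
import cv2,numpy as np
from scipy.spatial.transform import Rotation as Ro
def ray(p,u,v,z):
    R=np.array(p['R']);t=np.array(p['t']);d=R.T@np.array([(u-p['cx'])/p['fx'],(v-p['cy'])/p['fy'],1]);c=-R.T@t
    return c+d*(z-c[2])/d[2]
def proj(p,X):
    c=np.array(p['R'])@np.array(X,float)+np.array(p['t']); return np.array([p['fx']*c[0]/c[2]+p['cx'],p['fy']*c[1]/c[2]+p['cy']])
E
python3 - <<'E'
from h import *
im=cv2.imread('pics/top0.png')
cv2.imwrite('pics/topz.png',cv2.resize(im[180:310,270:450],None,fx=4.4,fy=4.4,interpolation=cv2.INTER_CUBIC))
p=arm.camera_params('top')
print('cap',ray(p,400,267,42),'rim',ray(p,329,216,157),'small',ray(p,184,184,30))
for n,X in dict(cap=(575,-160,42)).items(): print(proj(p,X))
hsv=cv2.cvtColor(im,cv2.COLOR_BGR2HSV)
m=cv2.inRange(hsv,(100,120,80),(118,255,255)); n,l,s,c=cv2.connectedComponentsWithStats(m)
for i in range(1,n):
    if s[i,4]>60: print(s[i],c[i])
E
```

```text
cap [ 372.61635229 -259.52624568   42.        ] rim [468.79495893 -42.28288467 157.        ] small [554.09503847 409.13021612  30.        ]
[372.18592853 196.71036617]
[205 107  13  15 124] [210.7016129  113.12096774]
[ 373  174   58   56 1136] [400.17957746 203.67341549]
[176 177  16  16 186] [183.75806452 184.65053763]
[389 258  22  21 361] [399.74792244 268.10526316]
```

View pics/topz.png

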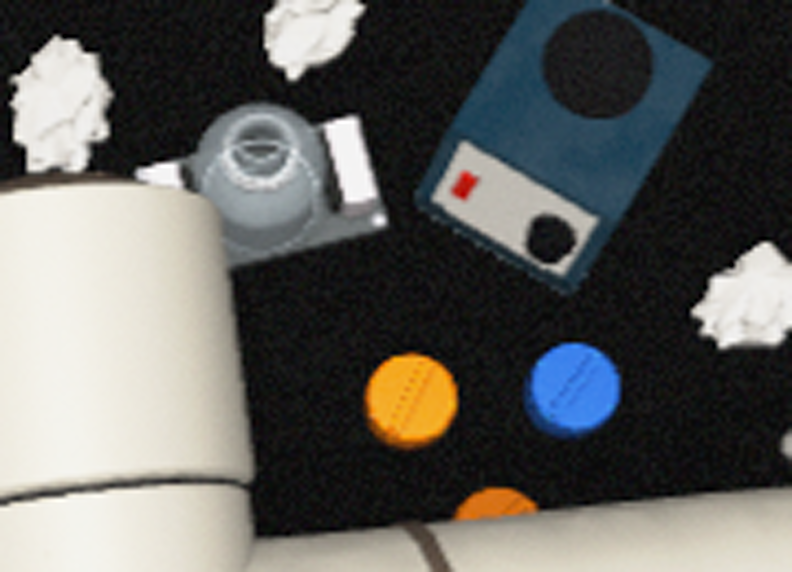

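Run:
```python
from h import *
s=arm.sense(); R=Ro.from_rotvec(s['eef_rot']).as_matrix(); print(R.round(3)) 
p=arm.camera_params('wrist'); Rc=np.array(p['R']); c=-Rc.T@np.array(p['t'])
print('cam pos',c,'offset in tool',R.T@(c-s['tool_pos']),'\ncam axes in tool',(R.T@Rc.T).round(3))
p=arm.camera_params('top')
print('cap',ray(p,401.1,267,39),'rim',ray(p,329.5,211.8,157))
for n,u,v in [('orange1',363.4,270.8),('orange2',383,296)]: print(n,ray(p,u,v,42))
```

```text
[[-0.     0.438 -0.899]
 [ 0.001 -0.899 -0.438]
 [-1.    -0.001 -0.   ]]
cam pos [ 315.80540293 -486.0357854   373.40455561] offset in tool [-120.86632125    0.55602103  -70.74085879] 
cam axes in tool [[-0.001 -0.276  0.961]
 [ 1.    -0.001  0.001]
 [ 0.     0.961  0.276]]
cap [ 373.5236346  -263.09768741   39.        ] rim [480.65354079 -42.28756942 157.        ]
orange1 [ 349.61386221 -155.65245058   42.        ]
orange2 [ 283.87321984 -218.1074499    42.        ]
```

Call:
drive_tool(moves=[[0,-0.02,-0.025,0,0,0,0.085],[0,-0.045,-0.055,0,0,0,0.085],[0,-0.07,-0.09,0,0,0,0.085],[0,-0.1,-0.125,0,0,0,0.085],[0,-0.125,-0.16,0,0,0,0.085],[0,-0.15,-0.19,0,0,0,0.085],[0,-0.165,-0.21,0,0,0,0.085],[0,-0.174,-0.22,0,0,0,0.085],[0,-0.174,-0.22,0,0,0,0.085],[0,-0.174,-0.22,0,0,0,0.085]], squeeze=60)

```text
clock: 1.15
tool_pos: [373.2, -264.7, 253.3]
eef_rot: [1.969, 0.454, -1.97]
ft_force: [0.6, -1.1, 0.3]
opening: 84.8
```

Run:
```python
from h import *
import pickle
s=arm.sense();print(s['clock'],s['tool_pos'],s['q'].round(3) if hasattr(s['q'],'round') else s['q'])
P={}
for n in ["wrist","top"]:
    P[n]=arm.camera_params(n); cv2.imwrite(f"pics/{n}1.png",arm.snapshot(n)[:,:,::-1])
pickle.dump(P,open('P1.pkl','wb'))
im=cv2.imread('pics/top1.png')
cv2.imwrite('pics/topz1.png',cv2.resize(im[150:320,240:460],None,fx=3.5,fy=3.5,interpolation=cv2.INTER_CUBIC))
```

```text
1.15 [ 373.24376207 -264.65274334  253.25904409] [-8.820e-01 -1.560e-01  1.912e+00 -1.000e-03  1.386e+00  2.360e-01]
```

View pics/wrist1.png

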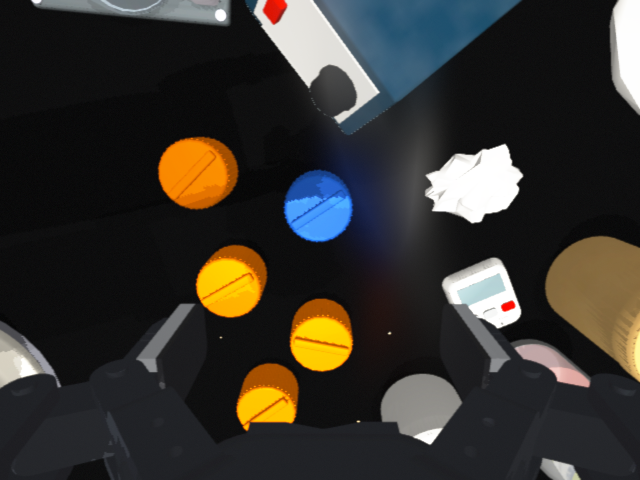

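View pics/topz1.png

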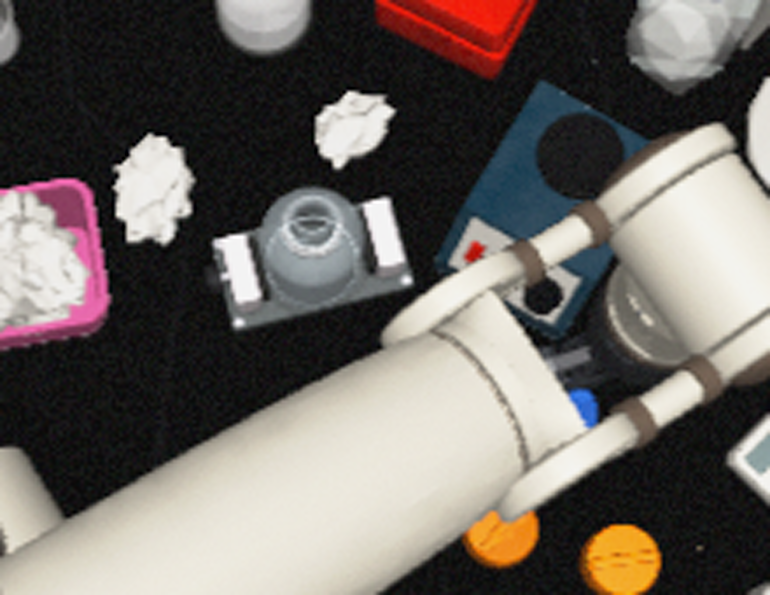

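The wrist view shows the blue cap at (318,208), with its rib running from about (292,226) to (345,193). The top view shows the bottle rim at about (310,222) in the crop, and the clamp plate edge running from (237,327) to (412,282). I'll fit both.

```bash
cat > fit.py <<'E'
from h import *
from scipy.optimize import minimize
def cyl(p,x,y,z0,r,h,shape=(480,640),S=4):
    a=np.linspace(0,2*np.pi,90); pts=[proj(p,(x+r*np.cos(t),y+r*np.sin(t),z)) for t in a for z in (z0,z0+h)]
    m=np.zeros((shape[0]*S,shape[1]*S),np.uint8)
    cv2.fillConvexPoly(m,cv2.convexHull(np.round(np.array(pts)*S).astype(np.int32)),1)
    return cv2.resize(m,shape[::-1],interpolation=cv2.INTER_AREA) if 0 else cv2.resize(m.astype(np.float32),shape[::-1],interpolation=cv2.INTER_AREA)
def fitcyl(p,mask,x0,z0,r,h):
    f=lambda q: np.abs(cyl(p,q[0],q[1],z0,r,h)-mask).sum()
    o=minimize(f,x0,method='Nelder-Mead',options=dict(initial_simplex=[x0,[x0[0]+5,x0[1]],[x0[0],x0[1]+5]],xatol=.05,fatol=.5))
    return o.x,o.fun,mask.sum()
E
python3 - <<'E'
from fit import *
import pickle
P=pickle.load(open('P1.pkl','rb'));p=P['wrist']
im=cv2.imread('pics/wrist1.png');hsv=cv2.cvtColor(im,cv2.COLOR_BGR2HSV)
m=cv2.inRange(hsv,(100,190,90),(125,255,255))
n,l,s,c=cv2.connectedComponentsWithStats(m); i=l[212,318] or np.argmax(s[1:,4])+1
m=cv2.morphologyEx((l==i).astype(np.uint8),cv2.MORPH_CLOSE,np.ones((5,5)))
print(s[i])
for h in (37,42): print(h,fitcyl(p,m.astype(np.float32),[375.,-262.],0,29,h))
cv2.imwrite('pics/capz.png',cv2.resize(im[160:255,270:370],None,fx=6,fy=6,interpolation=cv2.INTER_CUBIC))
t=P['top']
def top(u,v,z): return ray(t,240+u/3.5-.36,150+v/3.5-.36,z)
print('rim',top(309,212,157),top(309,222,150))
a,b=top(237,327,0),top(412,282,0); print('plate',a,b,np.degrees(np.arctan2(*(b-a)[1::-1])),np.linalg.norm(b-a))
im=cv2.imread('pics/top1.png')
cv2.imwrite('pics/botz.png',cv2.resize(im[195:250,295:365],None,fx=11,fy=11,interpolation=cv2.INTER_CUBIC))
E
```

```text
[ 283  170   71   72 2011]
37 (array([ 372.66764104, -261.56580192]), np.float64(1934.0625), np.float32(2107.0))
42 (array([ 373.59485954, -261.25905183]), np.float64(1890.5), np.float32(2107.0))
rim [484.60766205 -37.54902675 157.        ] [478.62989705 -38.22370903 150.        ]
plate [421.28537855  17.75718217   0.        ] [ 478.07929087 -127.78090338    0.        ] -68.68257906643743 156.2270233400735
```

View pics/capz.png

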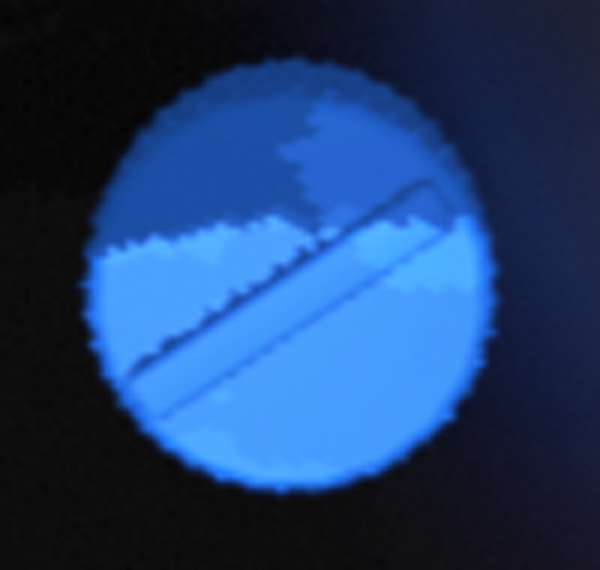

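View pics/botz.png

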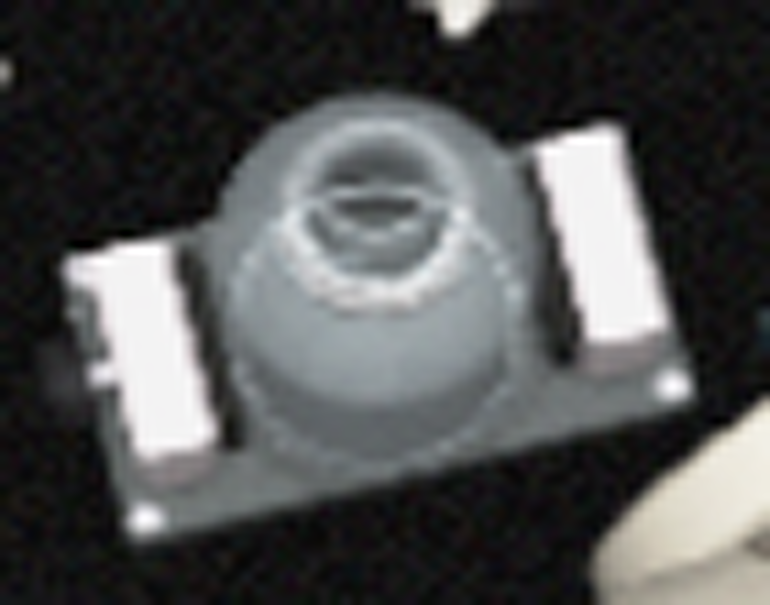

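Run:
```python
from fit import *
import pickle
P=pickle.load(open('P1.pkl','rb'));p=P['wrist']
im=cv2.imread('pics/wrist1.png');hsv=cv2.cvtColor(im,cv2.COLOR_BGR2HSV)
m=cv2.inRange(hsv,(98,120,80),(125,255,255)); m[:165]=0;m[250:]=0;m[:,:275]=0;m[:,360:]=0
m=cv2.morphologyEx((m>0).astype(np.uint8),cv2.MORPH_CLOSE,np.ones((5,5)))
for h in (37,42): print(h,fitcyl(p,m.astype(np.float32),[375.,-262.],0,29,h))
for z in (37,42):
    a,b=ray(p,294.2,225.8,z),ray(p,343.3,194.2,z); print(z,a,b,np.linalg.norm(a-b),(a+b)/2,np.degrees(np.arctan2(*(b-a)[1::-1])))
```

```text
37 (array([ 372.6068224 , -261.60000388]), np.float64(183.0625), np.float32(3948.0))
42 (array([ 373.51157093, -261.23584799]), np.float64(112.25), np.float32(3948.0))
37 [ 350.34430142 -249.10121131   37.        ] [ 393.82648239 -275.05950762   37.        ] 50.641220450994375 [ 372.08539191 -262.08035947   37.        ] -30.83665190938163
42 [ 351.63114611 -248.87869222   42.        ] [ 394.46833884 -274.45193895   42.        ] 49.890039379293995 [ 373.04974247 -261.66531559   42.        ] -30.836651909381647
```

Run:
```python
from fit import *
import pickle
P=pickle.load(open('P1.pkl','rb'));p=P['wrist']
c=np.array([373.3,-261.3,0])
for n,u,v,z in [('o1',195,172,37),('o2',228,288,42),('o3',322,340,42),('scalecorner',350,132,0),('scalecorner',376,95,10),('paper',428,205,0)]:
    d=ray(p,u,v,z)-c; print(n,d[:2].round(),np.hypot(*d[:2]).round(),np.degrees(np.arctan2(d[1],d[0])).round())
```

```text
o1 [-17. 107.] 108.0 99.0
o2 [-100.   42.] 108.0 157.0
o3 [-110.  -57.] 124.0 -153.0
scalecorner [69.  2.] 69.0 2.0
scalecorner [106.  -4.] 106.0 -2.0
paper [ 42. -96.] 104.0 -66.0
```

Call:
drive_tool(moves=[[0.005,0,0,-0.1,0,0,0.085],[0.01,-0.001,0,-0.24,0,0,0.085],[0.015,-0.001,-0.001,-0.38,0,0,0.085],[0.02,-0.002,-0.001,-0.52,0,0,0.085],[0.025,-0.002,-0.001,-0.66,0,0,0.085],[0.03,-0.003,-0.0015,-0.8,0,0,0.085],[0.035,-0.003,-0.0015,-0.94,0,0,0.085],[0.04,-0.003,-0.0015,-1.08,0,0,0.085],[0.05,-0.003,-0.0015,-1.22,0,0,0.085],[0.06,-0.003,-0.0015,-1.36,0,0,0.085],[0.07,-0.003,-0.0015,-1.5,0,0,0.085],[0.075,-0.003,-0.0015,-1.64,0,0,0.085],[0.08,-0.003,-0.0015,-1.78,0,0,0.085],[0.083,-0.003,-0.0015,-1.87,0,0,0.085],[0.083,-0.003,-0.0015,-1.9,0,0,0.085],[0.083,-0.003,-0.0015,-1.9,0,0,0.085],[0.083,-0.003,-0.0015,-1.9,0,0,0.085]])

```text
clock: 2.95
tool_pos: [373.5, -261.1, 170.5]
eef_rot: [0.617, 1.481, -0.618]
ft_force: [-0.1, 1.0, -0.4]
opening: 84.7
```

Run:
```python
from fit import *
import pickle
s=arm.sense();R=Ro.from_rotvec(s['eef_rot']).as_matrix();print(s['clock'],s['tool_pos'],np.round(s['q'],3));print(R.round(3))
p=arm.camera_params('wrist');im=arm.snapshot('wrist')[:,:,::-1].copy(); cv2.imwrite('pics/wrist2.png',im)
pickle.dump(p,open('P2.pkl','wb'))
hsv=cv2.cvtColor(im,cv2.COLOR_BGR2HSV)
m=cv2.inRange(hsv,(98,120,80),(125,255,255))
n,l,st,c=cv2.connectedComponentsWithStats(m)
for i in range(1,n):
    if st[i,4]>200: print(st[i],c[i])
```

```text
2.95 [ 373.46963818 -261.14146834  170.53456925] [-0.876 -0.075  2.008 -0.     1.208 -1.657]
[[ 0.     0.71   0.704]
 [-0.     0.704 -0.71 ]
 [-1.    -0.     0.   ]]
[ 278  182   91   95 6618] [323.08129344 229.76639468]
[ 564  239   76   85 1338] [607.70403587 277.46636771]
[ 398  288   65  136 2464] [430.85430195 357.19642857]
[ 532  325  108   62 3584] [597.65485491 358.83621652]
```

View pics/wrist2.png

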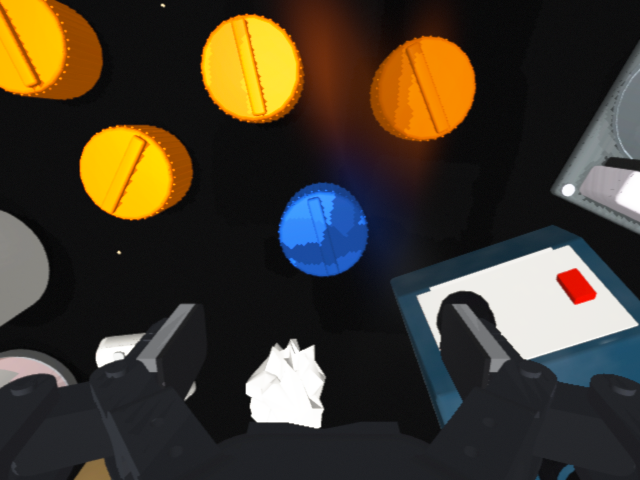

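Run:
```python
from fit import *
import pickle
p=pickle.load(open('P2.pkl','rb'));im=cv2.imread('pics/wrist2.png');hsv=cv2.cvtColor(im,cv2.COLOR_BGR2HSV)
m=cv2.inRange(hsv,(98,120,80),(125,255,255)); n,l,st,c=cv2.connectedComponentsWithStats(m)
m=(l==l[230,323]).astype(np.uint8);m=cv2.morphologyEx(m,cv2.MORPH_CLOSE,np.ones((7,7)))
for h in (37,42): print(h,fitcyl(p,m.astype(np.float32),[373.,-261.],0,29,h))
for z in (37,42,47): 
    a,b=ray(p,315,199,z),ray(p,331,274,z);print(z,(a+b)/2,np.linalg.norm(a-b),np.degrees(np.arctan2(*(b-a)[1::-1])))
# scale edge
for u,v in [(392,280),(555,228)]:
  for z in (0,25): print(z,(ray(p,u,v,z)[:2]-[373.5,-261.3])@np.array([[.71,.704],[.704,-.71]]).T)
```

```text
37 (array([ 374.42570715, -261.20841815]), np.float64(283.5), np.float32(6650.0))
42 (array([ 373.78479689, -260.32990886]), np.float64(176.875), np.float32(6650.0))
37 [ 375.76771866 -262.67616341   37.        ] 52.67675918703083 -33.66670526570325
42 [ 374.78056951 -261.67276617   42.        ] 51.64131684779021 -33.666705265703236
47 [ 373.79342036 -260.66936893   47.        ] 50.605874508549654 -33.666705265703236
0 [54.42427347 47.55306317]
25 [49.83365831 37.55048964]
0 [175.17453104   5.58939848]
25 [160.22329822  -0.81260728]
```

Call:
drive_tool(moves=[[0.015,0,0,0,0,0,0.085],[0.04,0,0,0,0,0,0.085],[0.065,0,0,0,0,0,0.085],[0.09,0,0,0,0,0,0.085],[0.11,0,0,0,0,0,0.085],[0.127,0,0,0,0,0,0.085],[0.138,0,0,0,0,0,0.085],[0.1435,0,0,0,0,0,0.085],[0.1435,0,0,0,0,0,0.085],[0.1435,0,0,0,0,0,0.085]])

```text
clock: 4.0
tool_pos: [374.0, -261.1, 27.5]
eef_rot: [0.615, 1.48, -0.616]
ft_force: [0.2, -0.6, 0.4]
opening: 85.3
```

Call:
drive_tool(moves=[[0,0,0,0,0,0,0.07],[0,0,0,0,0,0,0.065],[0,0,0,0,0,0,0.06],[0,0,0,0,0,0,0.055],[0,0,0,0,0,0,0.05],[0,0,0,0,0,0,0.05],[0,0,0,0,0,0,0.05],[0,0,0,0,0,0,0.05]], squeeze=60)

```text
clock: 4.8
tool_pos: [373.9, -261.1, 27.5]
eef_rot: [0.615, 1.481, -0.616]
ft_force: [-1.1, 1.1, 5.9]
opening: 56.9
```

Call:
drive_tool(moves=[[-0.005,0,0,0,0,0,0.05],[-0.02,0,0,0,0,0,0.05],[-0.045,0,0,0,0,0,0.05],[-0.075,0,0,0,0,0,0.05],[-0.11,0,0,0,0,0,0.05],[-0.145,0,0,0,0,0,0.05],[-0.18,0,0,0,0,0,0.05],[-0.21,0.01,0,0,0,0,0.05],[-0.23,0.03,-0.002,-0.06,0,0,0.05],[-0.238,0.06,-0.005,-0.15,0,0,0.05],[-0.238,0.095,-0.008,-0.25,0,0,0.05],[-0.238,0.13,-0.012,-0.35,0,0,0.05],[-0.238,0.165,-0.015,-0.45,0,0,0.05],[-0.238,0.2,-0.018,-0.55,0,0,0.05],[-0.238,0.235,-0.021,-0.65,0,0,0.05],[-0.238,0.265,-0.024,-0.72,0,0,0.05],[-0.238,0.282,-0.026,-0.75,0,0,0.05],[-0.238,0.288,-0.026,-0.755,0,0,0.05],[-0.238,0.288,-0.026,-0.755,0,0,0.05],[-0.238,0.288,-0.026,-0.755,0,0,0.05]])

```text
clock: 6.8
tool_pos: [558.8, -40.0, 264.7]
eef_rot: [0.027, 1.571, -0.027]
ft_force: [-0.1, -0.5, -0.4]
opening: 57.1
```

Run:
```python
from fit import *
import pickle
s=arm.sense();R=Ro.from_rotvec(s['eef_rot']).as_matrix();print(s['clock'],s['tool_pos'],np.round(s['q'],3),s['opening'],s['ft_force']);print(R.round(3))
P={}
for n in ('wrist','top'):
    P[n]=arm.camera_params(n);im=arm.snapshot(n)[:,:,::-1].copy(); cv2.imwrite(f'pics/{n}3.png',im)
pickle.dump(P,open('P3.pkl','wb'))
```

```text
6.8 [558.81266386 -39.95653422 264.73124559] [-2.870e-01  1.130e-01  1.625e+00 -1.000e-03  1.405e+00 -1.823e+00] 57.099156249726924 [-0.11983179 -0.50822314 -0.39961698]
[[-0.001  0.034  0.999]
 [-0.     0.999 -0.034]
 [-1.    -0.    -0.001]]
```

View pics/wrist3.png

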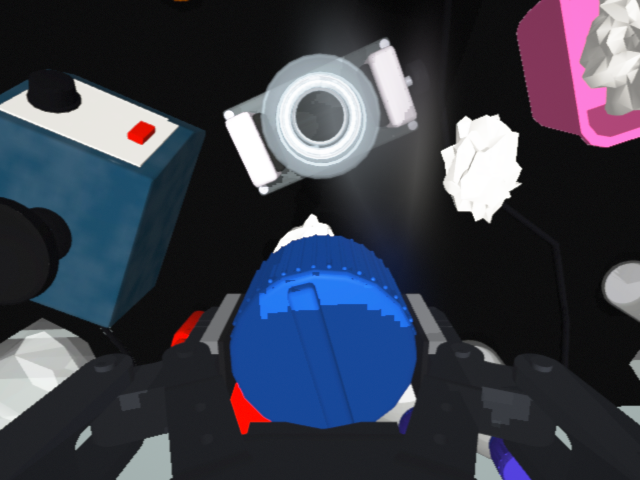

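View pics/top3.png

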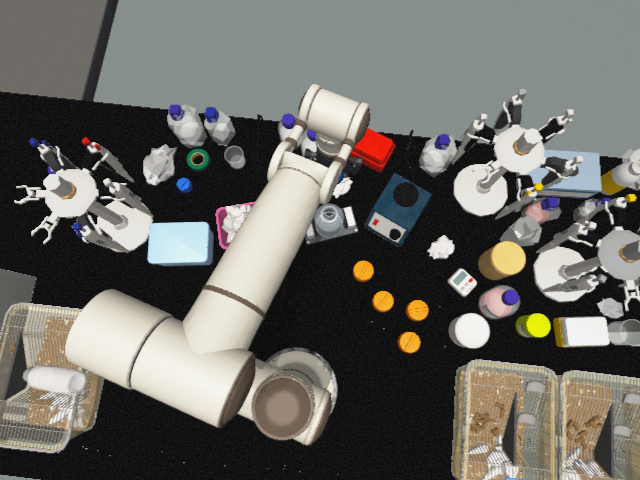

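The cap is held, with its rib visible from about (300,288) to (340,420). The bottle mouth is at about (320,118), and the clamp jaws are at (250,150) and (392,85). I'll measure these more finely.

Run:
```python
import cv2
im=cv2.imread('pics/wrist3.png')
cv2.imwrite('pics/b3.png',cv2.resize(im[30:200,210:430],None,fx=3.5,fy=3.5,interpolation=cv2.INTER_CUBIC))
cv2.imwrite('pics/c3.png',cv2.resize(im[230:430,210:440],None,fx=3,fy=3,interpolation=cv2.INTER_CUBIC))
```

```text
(no output)
```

View pics/b3.png

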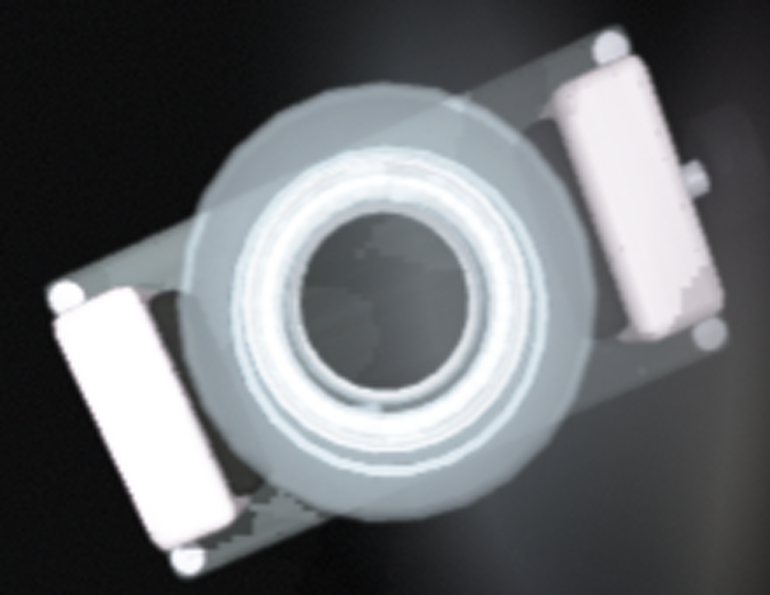

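View pics/c3.png

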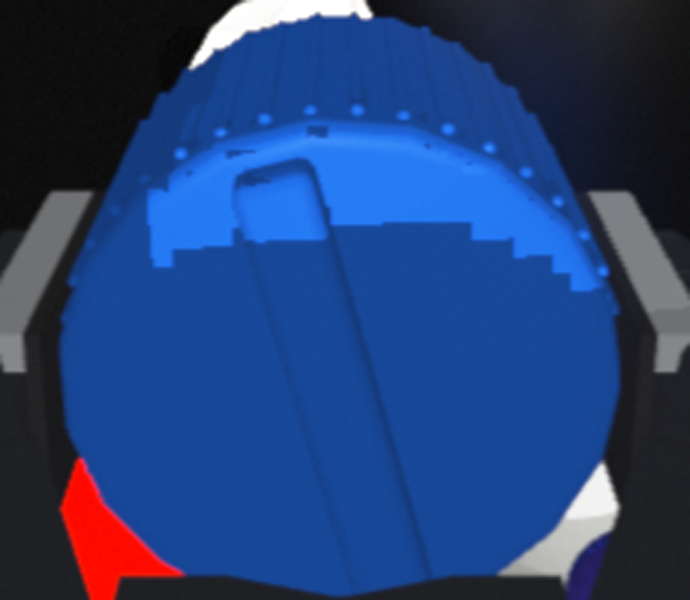

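Run:
```python
from fit import *
import pickle
P=pickle.load(open('P3.pkl','rb'));p=P['wrist']
B=lambda u,v:(210+u/3.5-.36,30+v/3.5-.36)
C=lambda u,v:(210+u/3-.33,230+v/3-.33)
print('hole centre @157',ray(p,*B(387,302),157)[:2],'ring@122',ray(p,*B(389,312),122)[:2],'body@85',ray(p,*B(389,301),85)[:2])
# plate screws
a=[ray(p,*B(*q),10) for q in [(67,298),(187,560),(710,333),(610,48)]]
a=np.array(a)[:,:2];print(a.round(1));print('mean',a.mean(0))
for i,j in [(1,2),(0,3),(0,1),(3,2)]:
    d=a[j]-a[i];print(np.linalg.norm(d).round(1),np.degrees(np.arctan2(d[1],d[0])).round(2))
tz=264.7
for dz in (14.5,19.5):
    for l in ([(238,180),(355,585)],[(318,175),(430,578)]):
        x,y=[ray(p,*C(*q),tz+dz) for q in l];d=y-x;print(dz,x.round(1),y.round(1),np.degrees(np.arctan2(d[1],d[0])).round(1))
im=cv2.imread('pics/wrist3.png')
def circ(x,y,z,r,col):
    pts=np.array([proj(p,(x+r*np.cos(t),y+r*np.sin(t),z)) for t in np.linspace(0,6.283,80)])
    q=((pts-[210,30]+.36)*3.5);cv2.polylines(z3,[np.round(q).astype(np.int32)],True,col,1)
z3=cv2.imread('pics/b3.png')
x,y=ray(p,*B(387,302),157)[:2]
circ(x,y,157,15.5,(0,0,255));circ(x,y,148,18.5,(0,255,0));circ(x,y,138,22.5,(255,0,0));circ(x,y,122,26,(255,0,255))
circ(x,y,85,43,(0,255,255))
cv2.imwrite('pics/b3o.png',z3)
```

```text
hole centre @157 [484.94849345 -39.30441214] ring@122 [485.85732555 -39.27564931] body@85 [483.05827109 -39.43988303]
[[ 477.6 -122.6]
 [ 546.2  -96.9]
 [ 492.    42.7]
 [ 423.9   16.4]]
mean [484.91326482 -40.08496922]
149.8 111.19
149.1 111.13
73.2 20.56
73.1 21.1
14.5 [535.3 -49.1 279.2] [582.2 -39.3 279.2] 11.8
14.5 [535.  -41.4 279.2] [581.6 -31.3 279.2] 12.2
19.5 [533.2 -48.6 284.2] [577.9 -39.2 284.2] 11.8
19.5 [532.9 -41.2 284.2] [577.3 -31.6 284.2] 12.2
```

View pics/b3o.png

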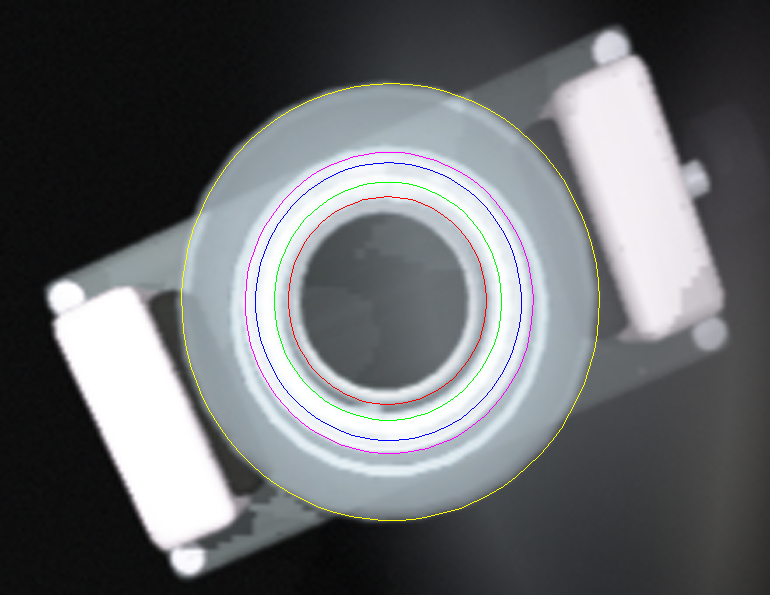

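Call:
drive_tool(moves=[[0.005,0,-0.01,0,0,0,0.05],[0.015,-0.001,-0.03,0,0,0,0.05],[0.025,-0.0015,-0.05,0,0,0,0.05],[0.035,-0.002,-0.066,0,0,0,0.05],[0.045,-0.002,-0.0738,0,0,0,0.05],[0.055,-0.002,-0.0738,0,0,0,0.05],[0.063,-0.002,-0.0738,0,0,0,0.05],[0.068,-0.002,-0.0738,0,0,0,0.05],[0.07,-0.002,-0.0738,0,0,0,0.05],[0.07,-0.002,-0.0738,0,0,0,0.05],[0.07,-0.002,-0.0738,0,0,0,0.05]])

```text
clock: 8.0
tool_pos: [485.9, -38.7, 195.1]
eef_rot: [0.026, 1.57, -0.026]
ft_force: [-0.1, -0.1, -1.1]
opening: 57.3
```

Run:
```python
from fit import *
import pickle
s=arm.sense();R=Ro.from_rotvec(s['eef_rot']).as_matrix();print(s['clock'],s['tool_pos'],np.round(s['q'],3),s['opening'],s['ft_force']);print(R.round(3))
P={}
for n in ('wrist','scene'):
    P[n]=arm.camera_params(n);im=arm.snapshot(n)[:,:,::-1].copy(); cv2.imwrite(f'pics/{n}4.png',im)
pickle.dump(P,open('P4.pkl','wb'))
```

```text
8.0 [485.91070995 -38.68842886 195.14681161] [-0.328 -0.018  1.901 -0.     1.257 -1.866] 57.28189814419639 [-0.13375249 -0.06796426 -1.10068369]
[[ 0.001  0.033  0.999]
 [-0.     0.999 -0.033]
 [-1.    -0.     0.001]]
```

View pics/wrist4.png

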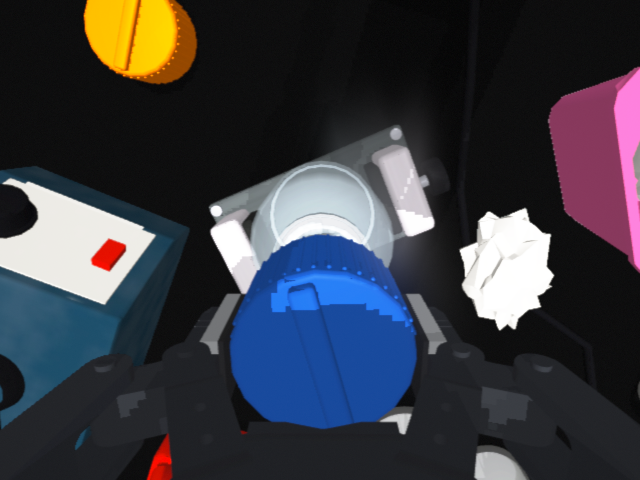

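View pics/scene4.png

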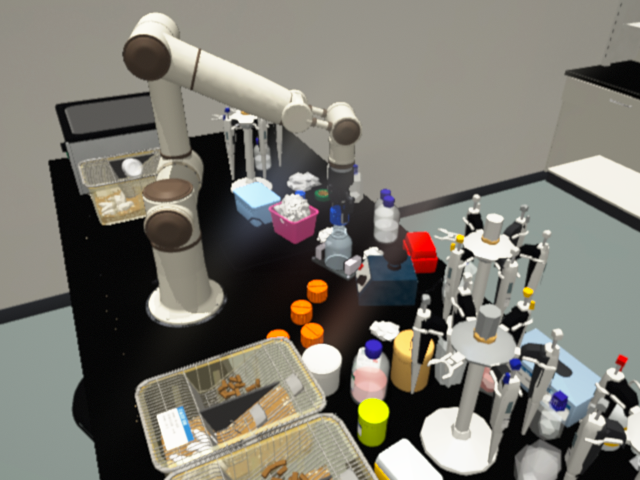

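Call:
drive_tool(moves=[[0.006,-0.0005,-0.0008,0,0,0,0.05],[0.013,-0.0007,-0.001,0,0,0,0.05],[0.02,-0.0007,-0.001,0,0,0,0.05],[0.025,-0.0007,-0.001,0,0,0,0.05],[0.028,-0.0007,-0.001,0,0,0,0.05],[0.029,-0.0007,-0.001,0,0,0,0.05],[0.029,-0.0007,-0.001,0,0,0,0.05]])

```text
clock: 8.8
tool_pos: [484.5, -39.3, 165.7]
eef_rot: [0.026, 1.571, -0.026]
ft_force: [-0.2, -0.3, -1.1]
opening: 57.2
```

Call:
drive_tool(moves=[[0.001,0,0,0,0,0,0.05],[0.002,0,0,0,0,0,0.05],[0.003,0,0,0,0,0,0.05],[0.004,0,0,0,0,0,0.05],[0.004,0,0,0,0,0,0.05]])

```text
clock: 9.3
tool_pos: [484.4, -39.2, 161.7]
eef_rot: [0.026, 1.571, -0.026]
ft_force: [0.5, 0.3, -1.4]
opening: 56.7
```

Call:
drive_tool(moves=[[0.0007,0,0,0,0,0,0.05],[0.0014,0,0,0,0,0,0.05],[0.002,0,0,0,0,0,0.05],[0.002,0,0,0,0,0,0.05]])

```text
clock: 9.7
tool_pos: [484.4, -39.3, 159.7]
eef_rot: [0.026, 1.571, -0.026]
ft_force: [-0.1, 0.2, -0.8]
opening: 57.1
```

Run:
```python
from h import *
s=arm.sense();print(s['tool_pos'],s['ft_force'],s['wrist_torque'],s['q'])
```

```text
[484.43376834 -39.2581574  159.71944131] [-0.06727148  0.22752085 -0.79314885] [ 0.00216813 -0.08608891 -0.03839592] [-3.30133034e-01  2.22624353e-02  1.93641043e+00  6.32936721e-07
  1.18307812e+00 -1.86809358e+00]
```

Call:
drive_tool(moves=[[0.0003,0,0,0.05,0,0,0.05],[0.0005,0,0,0.15,0,0,0.05],[0.0008,0,0,0.25,0,0,0.05],[0.0011,0,0,0.35,0,0,0.05],[0.0014,0,0,0.45,0,0,0.05],[0.0017,0,0,0.55,0,0,0.05],[0.002,0,0,0.65,0,0,0.05],[0.0023,0,0,0.75,0,0,0.05],[0.0026,0,0,0.85,0,0,0.05],[0.0029,0,0,0.95,0,0,0.05],[0.0032,0,0,1.05,0,0,0.05],[0.0032,0,0,1.05,0,0,0.05]])

```text
clock: 10.9
tool_pos: [484.5, -39.2, 156.6]
eef_rot: [0.843, 1.401, -0.843]
ft_force: [0.3, 1.2, 0.0]
opening: 56.9
```

Run:
```python
from h import *
s=arm.sense();print(s['tool_pos'],s['ft_force'],s['wrist_torque'],s['q'][5])
cv2.imwrite('pics/wrist5.png',arm.snapshot('wrist')[:,:,::-1])
```

```text
[484.47793906 -39.24571787 156.58369456] [0.29757001 1.21516164 0.02831311] [-0.03483949 -0.00667776 -0.0058975 ] -0.817862003008898
```

View pics/wrist5.png

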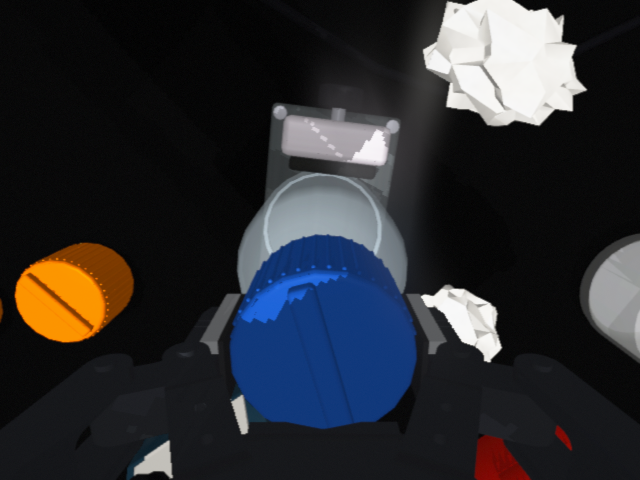

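The cap hasn't slipped in the gripper: the rib is still at (300,290) to (340,420). There's also no force, so I'll keep turning along the helix.

Call:
drive_tool(moves=[[0.0003,0,0,0.1,0,0,0.05],[0.0006,0,0,0.2,0,0,0.05],[0.0009,0,0,0.3,0,0,0.05],[0.0012,0,0,0.4,0,0,0.05],[0.0015,0,0,0.5,0,0,0.05],[0.0018,0,0,0.6,0,0,0.05],[0.0021,0,0,0.7,0,0,0.05],[0.0024,0,0,0.8,0,0,0.05],[0.0027,0,0,0.9,0,0,0.05],[0.003,0,0,1.0,0,0,0.05],[0.0033,0,0,1.1,0,0,0.05],[0.0036,0,0,1.2,0,0,0.05],[0.0039,0,0,1.3,0,0,0.05],[0.0042,0,0,1.4,0,0,0.05],[0.0045,0,0,1.5,0,0,0.05],[0.0048,0,0,1.6,0,0,0.05],[0.0048,0,0,1.6,0,0,0.05]])

```text
clock: 12.65
tool_pos: [483.6, -39.4, 151.4]
eef_rot: [1.963, 0.461, -1.968]
ft_force: [-3.3, -1.7, -1.1]
opening: 56.8
```

Run:
```python
from h import *
s=arm.sense();print(s['tool_pos'],s['ft_force'],s['wrist_torque'],s['q'][5])
```

```text
[483.64884312 -39.44724336 151.43346644] [-3.27587218 -1.71737159 -1.09625745] [-0.29262877  0.57157081  0.06944952] 0.7800878716095974
```

Call:
drive_tool(moves=[[0.0002,0,0,0.06,0,0,0.05],[0.0004,0,0,0.12,0,0,0.05],[0.0006,0,0,0.18,0,0,0.05],[0.0008,0,0,0.24,0,0,0.05],[0.0008,0,0,0.27,0,0,0.05],[0.0008,0,0,0.27,0,0,0.05]])

```text
clock: 13.25
tool_pos: [483.6, -39.5, 150.6]
eef_rot: [2.118, 0.204, -2.123]
ft_force: [-4.9, -3.5, -0.8]
opening: 56.7
```

Run:
```python
from h import *
s=arm.sense();print(s['tool_pos'],s['ft_force'],s['wrist_torque'],s['q'][5])
```

```text
[483.63927948 -39.52877161 150.61560025] [-4.85652847 -3.51763504 -0.80578535] [-0.49304714  0.77095977  0.01286575] 1.0489870890435185
```

Call:
drive_tool(moves=[[0.0001,0,0,0.03,0,0,0.05],[0.0002,0,0,0.06,0,0,0.05],[0.0002,0,0,0.08,0,0,0.05],[0.0002,0,0,0.1,0,0,0.05],[0.0002,0,0,0.1,0,0,0.05]])

```text
clock: 13.75
tool_pos: [483.6, -39.4, 150.4]
eef_rot: [2.172, 0.1, -2.177]
ft_force: [-5.0, -2.6, -0.2]
opening: 57.0
```

Run:
```python
from h import *
s=arm.sense();R=Ro.from_rotvec(s['eef_rot']).as_matrix();print(s['tool_pos'],s['ft_force'],s['wrist_torque'],s['q'][5],np.degrees(np.arctan2(R[1,1],R[0,1])))
```

```text
[483.62551899 -39.42376506 150.37888028] [-4.97637551 -2.59428449 -0.17948689] [-0.43922938  0.82329221  0.05376171] 1.1491695937321702 -84.74739194241805
```

Call:
drive_tool(moves=[[0,0,0,0.02,0,0,0.05],[0,0,0,0.04,0,0,0.05],[0,0,0,0.06,0,0,0.05],[0,0,0,0.08,0,0,0.05],[0,0,0,0.08,0,0,0.05]])

```text
clock: 14.25
tool_pos: [483.6, -39.5, 150.5]
eef_rot: [2.21, 0.015, -2.216]
ft_force: [-4.3, -4.0, -0.3]
opening: 56.8
```

Run:
```python
from h import *
s=arm.sense();R=Ro.from_rotvec(s['eef_rot']).as_matrix();print(s['tool_pos'],s['ft_force'],s['wrist_torque'],s['q'][5],np.degrees(np.arctan2(R[1,1],R[0,1])))
cv2.imwrite('pics/wrist6.png',arm.snapshot('wrist')[:,:,::-1])
```

```text
[483.64951058 -39.47732357 150.45356684] [-4.26440856 -4.01106305 -0.3337641 ] [-0.53224964  0.73851373  1.228474  ] 1.2266443151028346 -89.12895287738809
```

View pics/wrist6.png

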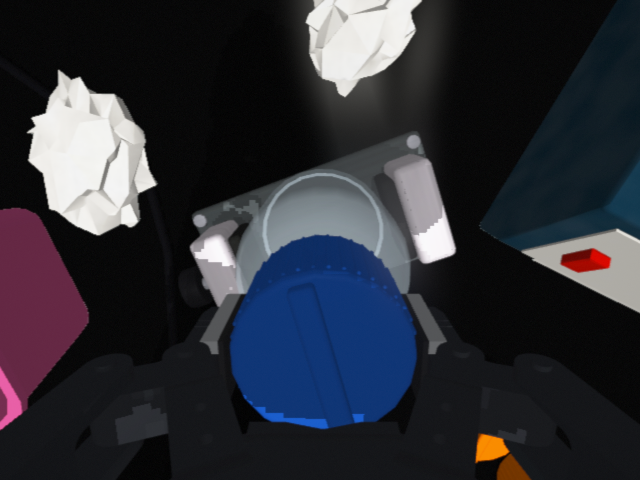

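The torque has risen to 1.2 N·m at z≈150.5, the predicted bottom height, so the cap is on its stop. Next I'll measure the rib's angle in the hand.

Run:
```python
from fit import *
import pickle
p=arm.camera_params('wrist');s=arm.sense();tz=s['tool_pos'][2]
for n in (3,4,5,6):
    im=cv2.imread(f'pics/wrist{n}.png');cv2.imwrite('pics/_.png',im)
    g=cv2.cvtColor(im,cv2.COLOR_BGR2GRAY).astype(float)
    out=[]
# side-by-side zooms
a=[cv2.resize(cv2.convertScaleAbs(cv2.imread(f'pics/wrist{n}.png')[270:430,265:375],alpha=1.4),None,fx=3.5,fy=3.5,interpolation=cv2.INTER_CUBIC) for n in (3,6)]
cv2.imwrite('pics/cmp.png',np.hstack(a))
```

```text
(no output)
```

View pics/cmp.png

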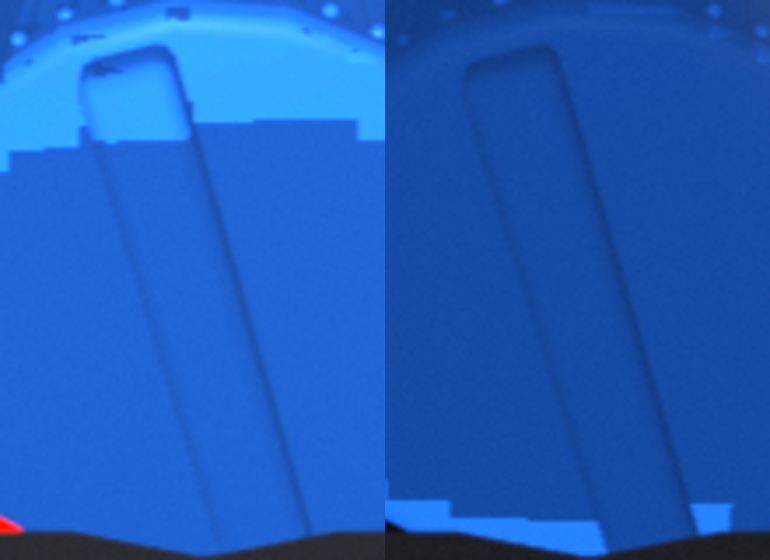

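```bash
cat > ov.py <<'E'
from fit import *
def ov(src,p,tcp,yaws,out):
    im=cv2.convertScaleAbs(cv2.imread(src),alpha=1.4); S=3.5;u0,v0=225,225
    z3=cv2.resize(im[v0:435,u0:425],None,fx=S,fy=S,interpolation=cv2.INTER_CUBIC)
    for yaw,col in yaws:
        d=np.array([np.cos(np.radians(yaw)),np.sin(np.radians(yaw))]);n=np.array([-d[1],d[0]])
        c=np.array(tcp[:2])
        pts=[proj(p,(*(c+26*a*d+4*b*n),tcp[2]+19.5)) for a,b in ((1,1),(1,-1),(-1,-1),(-1,1))]
        cv2.polylines(z3,[np.round((np.array(pts)-[u0,v0]+.36)*S).astype(np.int32)],True,col,1)
    cv2.imwrite(out,z3)
E
python3 - <<'E'
from ov import *
p=arm.camera_params('wrist');s=arm.sense();tcp=s['tool_pos']
ov('pics/wrist6.png',p,tcp,[(21.1,(0,255,255)),(15.5,(0,0,255))],'pics/o6.png')
im=cv2.imread('pics/wrist6.png');cv2.imwrite('pics/b6.png',cv2.resize(im[110:310,180:470],None,fx=2.7,fy=2.7,interpolation=cv2.INTER_CUBIC))
E
```

```text
(no output)
```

View pics/o6.png

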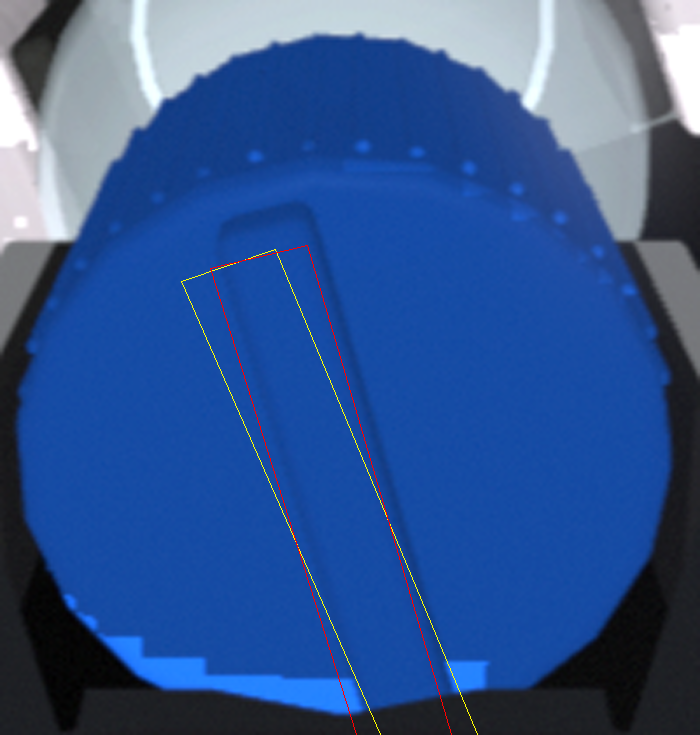

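View pics/b6.png

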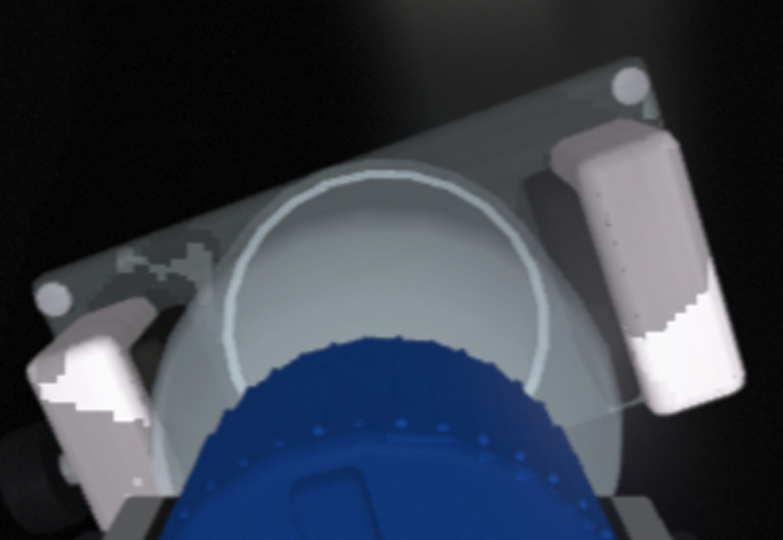

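Run:
```python
from ov import *
p=arm.camera_params('wrist');s=arm.sense();tcp=s['tool_pos']
def A(f,a,b,z):
    x,y=ray(p,*f(*a),z),ray(p,*f(*b),z);d=y-x;return x.round(1),y.round(1),np.degrees(np.arctan2(d[1],d[0])).round(1)
O=lambda u,v:(225+u/3.5-.36,225+v/3.5-.36); B=lambda u,v:(180+u/2.7-.3,110+v/2.7-.3)
print(A(O,(318,225),(452,690),tcp[2]+14.5),A(O,(222,245),(358,690),tcp[2]+14.5))
print('plate screws',A(B,(53,299),(631,86),10)); print('jaw top edge R',A(B,(680,140),(743,375),52),A(B,(590,165),(655,410),52))
s=arm.sense();print(s['wrist_torque'],s['clock'])
```

```text
(array([509.3, -37.2, 164.9]), array([463.6, -49.8, 164.9]), np.float64(-164.5)) (array([507.4, -29.3, 164.9]), array([463.5, -41.3, 164.9]), np.float64(-164.7))
plate screws (array([491.5,  43. ,  10. ]), array([545.1, -96.8,  10. ]), np.float64(-69.0))
jaw top edge R (array([536.3, -98.1,  52. ]), array([ 487.1, -116. ,   52. ]), np.float64(-159.9)) (array([531. , -80.4,  52. ]), array([478.9, -97.9,  52. ]), np.float64(-161.4))
[-0.50498796  0.73480286  1.27450772] 14.3
```

Call:
drive_tool(moves=[[-0.0001,0,0.0002,-0.05,0,0,0.05],[-0.0004,0.0002,0.0003,-0.14,0,0,0.05],[-0.0007,0.0003,0.0005,-0.24,0,0,0.05],[-0.001,0.0004,0.0006,-0.34,0,0,0.05],[-0.0013,0.0005,0.0007,-0.44,0,0,0.05],[-0.0016,0.0005,0.0007,-0.54,0,0,0.05],[-0.0019,0.0005,0.0007,-0.64,0,0,0.05],[-0.0022,0.0005,0.0007,-0.74,0,0,0.05],[-0.0025,0.0005,0.0007,-0.84,0,0,0.05],[-0.0028,0.0005,0.0007,-0.94,0,0,0.05],[-0.0031,0.0005,0.0007,-1.04,0,0,0.05],[-0.0034,0.0005,0.0007,-1.14,0,0,0.05],[-0.0037,0.0005,0.0007,-1.24,0,0,0.05],[-0.004,0.0005,0.0007,-1.34,0,0,0.05],[-0.0043,0.0005,0.0007,-1.44,0,0,0.05],[-0.0046,0.0005,0.0007,-1.54,0,0,0.05],[-0.0048,0.0005,0.0007,-1.6,0,0,0.05],[-0.0048,0.0005,0.0007,-1.62,0,0,0.05],[-0.0048,0.0005,0.0007,-1.62,0,0,0.05]])

```text
clock: 16.2
tool_pos: [484.2, -39.6, 155.8]
eef_rot: [1.167, 1.236, -1.165]
ft_force: [0.1, 0.1, -1.2]
opening: 56.7
```

Run:
```python
from ov import *
s=arm.sense();R=Ro.from_rotvec(s['eef_rot']).as_matrix();print(s['clock'],s['tool_pos'],s['ft_force'],s['wrist_torque'],s['q'][5],np.degrees(np.arctan2(R[1,1],R[0,1])),R[:,0].round(4))
p=arm.camera_params('wrist');cv2.imwrite('pics/wrist7.png',arm.snapshot('wrist')[:,:,::-1])
ov('pics/wrist7.png',p,[*s['tool_pos'][:2],s['tool_pos'][2]-5],[(-69,(0,255,255)),(-74.6,(0,0,255))],'pics/o7.png')
t=arm.snapshot('top')[:,:,::-1];cv2.imwrite('pics/top7.png',t)
sc=arm.snapshot('scene')[:,:,::-1];cv2.imwrite('pics/s7.png',cv2.resize(sc[160:310,250:450],None,fx=4,fy=4,interpolation=cv2.INTER_CUBIC))
```

```text
16.2 [484.17833422 -39.63906157 155.79767655] [ 0.05647688  0.06324451 -1.24555333] [-0.00043485  0.01614056 -0.00962128] -0.39028354761004785 3.358540850565392 [ 1.1e-03  2.0e-04 -1.0e+00]
```

View pics/o7.png

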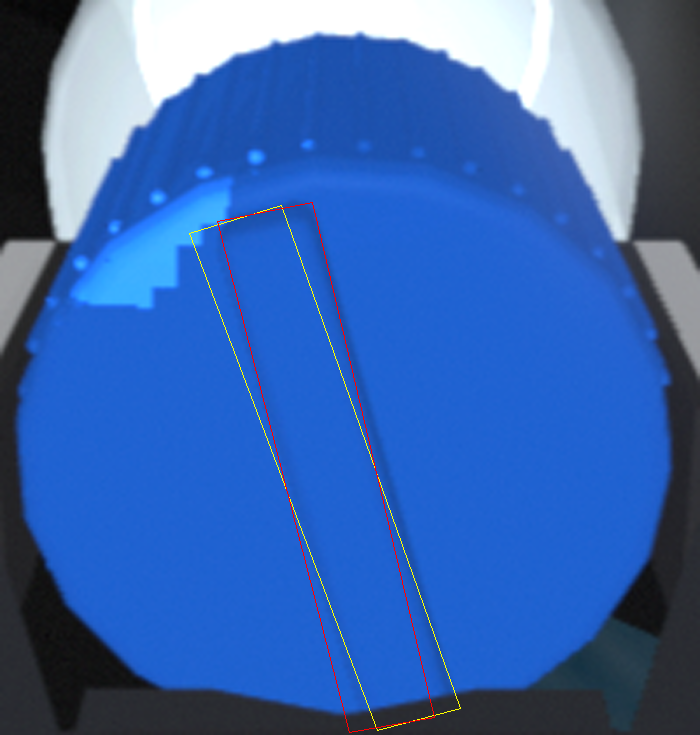

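View pics/s7.png

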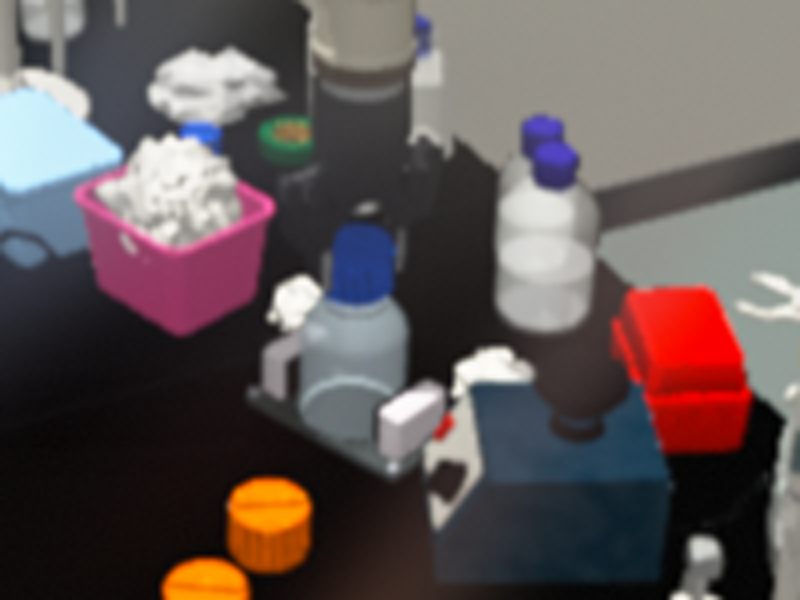

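View pics/top7.png

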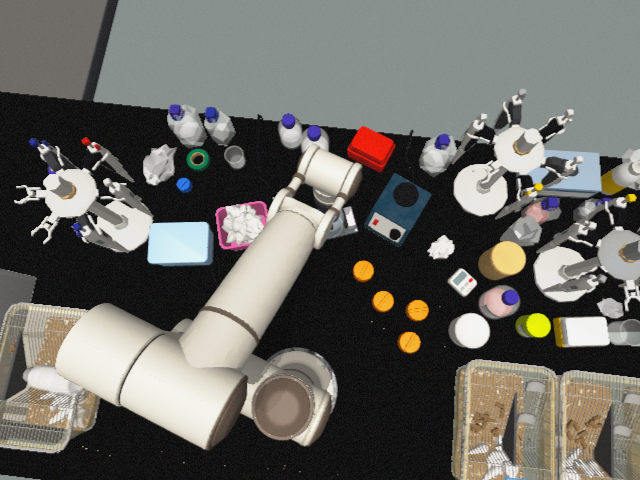

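View pics/wrist7.png

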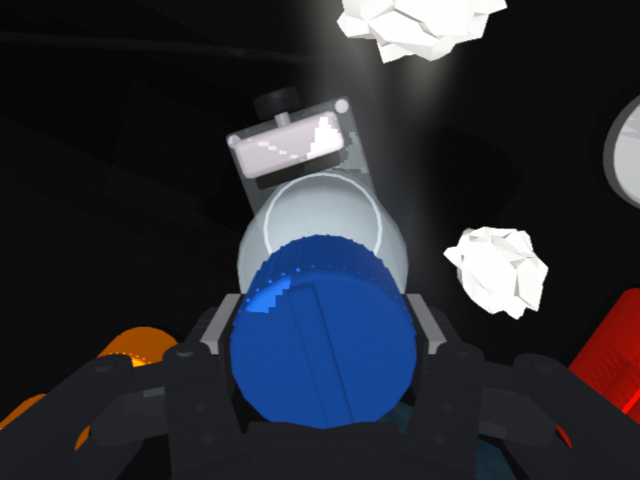

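Call:
drive_tool(moves=[[0.0003,0,0,0,0,0,0.05],[0.0006,0,0,0,0,0,0.05],[0.0006,0,0,0,0,0,0.05],[0.0006,0,0,0,0,0,0.05],[0.0006,0,0,0,0,0,0.05]])

```text
clock: 16.85
tool_pos: [483.8, -39.8, 155.0]
eef_rot: [1.166, 1.236, -1.166]
ft_force: [0.4, -0.3, 0.3]
opening: 57.0
```

Run:
```python
from h import *
s=arm.sense();print(s['clock'],s['tool_pos'],s['ft_force'],s['wrist_torque'],s['opening'])
```

```text
16.85 [483.78120908 -39.77660106 154.99104996] [ 0.42509713 -0.33881275  0.34846758] [-0.00386155  0.00115863  0.04105806] 56.96661968557978
```

Run:
```python
from h import *
print(arm.close_job())
```

```text
the job is handed in; nothing more can be done
None
```

I put the larger blue cap on the clamped bottle and screwed it clockwise about 177° onto its stop. I then backed it off about 93° and handed the job in at 16.9 s, with the gripper still holding the cap.

- **Bottoming:** the torque rose from about 0 to 1.2–1.3 N·m. The tool was then at 150.5 mm, the height I expected for a bottomed cap.
- **Final state:** the tool reads 155.0 mm; the nominal quarter-turn height is about 155.3 mm, so this is within the thread's play. The tool is vertical, the wrist force is about 0.6 N with almost no torque, and the gripper opening is 57 mm.
- **Other objects:** the last top view showed no change to the small cap, the orange caps or the other items.

**A check that disagreed:** at the stop, the camera put the rib about 5.5° further clockwise than the nominal bottomed direction. About 1° of that could be the cap slipping in the grip; I did not explain the rest. I backed off 93° rather than 90° to split the difference, which leaves the rib about 2.5° from the clamp's long axis.

I also saw about 6 N of sideways force near the stop. It disappeared during the back-off, when I also shifted the tool under 1 mm sideways.

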